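# Level the laundry riser shelf and hold its foot down

### The arm

A 6-joint arm with a two-finger parallel gripper is mounted at the origin on the work surface. World frame = base frame: x ahead of the robot, y to its left, z up, the work surface at z = 0. Lengths are in m, angles in rad, forces in N, time in s.
With the tool pointing down it reaches from about 0.225 to 0.875 m from the base axis. Payload 3.4 kg.
Tool frame: the origin (TCP) lies on the centre line of the jaws, within the pads' length; the fingertips stand 11 mm ahead of it and the grasp point (between the pads) lies 8 mm behind it; z points along the fingers, y is the line along which they close (so a half turn about z gives the same grasp; the last joint's range is limited). The gripper opens to 85 mm and grips with 20 to 120 N. Pads are 22 mm wide; open, the fingers measure 114 mm over their backs; the gripper's body (76 mm by 85 mm) begins 54 mm behind the grasp point. The pads swing forward as they close: fully open they stand 13 mm farther back than shut.
Start: joints at [-1.25, 0.276, 1.505, -0, 1.361, -0.121], TCP at [0.246, -0.52, 0.242] pointing down, gripper open.
Joint ranges: [-2.89, 2.89], [-0.75, 2.08], [0.22, 2.7], [-1.18, 4.32], [0.11, 2.71], [-2.7, 2.7]. Speed limits (rad/s): [2.57, 2.57, 3.14, 3.14, 3.14, 3.14].

### API

Orientations are given as a unit quaternion [w, x, y, z].
In Python, from rig import manip, eyes, job gives the robot as it stands.
- The arm moves only by the tool drive_tool, never from a script. Its argument "rows" is a list of rows, each a list of 3 entries, a list of its own where there are three numbers: the turn, a rotation vector about the world's x, y, z in rad, then the shift along the world's x, y, z in cm, then the finger opening in cm, from 0 to 8.54. A call has 1 to 8 rows; each row shifts and turns the commanded pose from where the row before left it; what a row does not reach is not made up. A row lasts 1/8 s, in which the tool goes at most 62.5 mm and 10.7 degrees, less where a joint would pass 70% of its speed; a pose out of reach is approached as far as the arm can. A call is refused whole if a number of a shift passes 6.25 or a number of a turn 0.188, either way. A call with a gripper value outside its range is refused whole. The fingers move at their own pace and stop on an object; "force" is the grip in N (left out, the last holds). Time passes only in rows, so rows that do not move let the fingers close. It gives the time, the measured TCP pose, the force, the opening and the grip force at its end, in the units of the state.
- manip.get_state(): the state, without advancing time (a new reading comes with each control period).
- eyes.get_image(name): name is "scene" or "top" or "wrist"; returns the picture (400x640x3 uint8, red, green, blue); there is no depth.
- eyes.get_calibration(name): a dict with "camera_matrix" (3x3 intrinsics, pixels), "k1" (the pictures are not rectified: a ray, as slopes to the right and down, at radius r is drawn at 1 + k1 r^2 times it, then the intrinsics apply), "view" (4x4, takes a point from world to camera coordinates). Camera axes: x right, y up, looking along -z (the intrinsics and any distortion apply to the point x, -y, -z); pixel columns grow to the right and rows downward; lengths in m; the calibration is good to about 2 mm. A picture is of the moment at which its call begins: read the wrist's pose just before it. get_calibration takes no time and is no camera call; for the wrist camera it gives the pose at the moment of the call.
- job.sign_off(): hands the job in; it is judged then, once.
The state is a dict: "clock": time; "qpos": joint angles; "qd": joint speeds; "effort": joint torques, N m; "position": TCP position; "ee_rot": TCP orientation; "contact_force": force on the tool from outside, world axes, zero at the start; "moment": the same for the moment, N m; "width": finger opening in m; "gripper_force": force on a finger pad.
Only numpy, scipy, OpenCV 4.12 (cv2) and the standard library are available. Lean on these libraries where they do the work, as an engineer would, in place of code of your own. Each camera call takes 0.05 s, during which the arm holds its last target. There are 200 camera calls.

### The job

Lay the spirit level gently along the low white shelf, on the open part beside the wing knob, and let go of it. Then grip the wing knob of the shelf's sprung foot, press it down to its stop and turn it until the bubble rests between the two lines, without knocking the other things about. Finish while still gripping the knob and pressing it fully down with the bubble centred, so that the locknut can be tightened underneath: do not let go.

Things in the scene. Friction and masses are not known exactly. Their poses are not given: they have to be found in the camera images.
- level: Spirit level, loose: aluminium bar 200 mm long (x), 24 mm wide (y; black end caps 26 mm), 45 mm high, about 0.3 kg, lying right way up on the bench. Origin: centre of its underside. In the middle of its top a green-yellow vial window 120 x 18 mm with two black lines across, 20 mm either side of the middle. Grasp it across its width at the middle.
- bubble_x (a joint): Bubble (pale, 24 mm long) in the vial, in m: 0 = centred between the lines, positive towards the level's +x end, stops at 0.036 either way. It drifts to the higher end, 1.2 m per rad of slope (21 mm per degree), and takes about 1.5 s to come to rest.
- stand: Low riser shelf fixed on the bench: steel frame 188 x 330 mm, above it a white plate 200 (x) by 340 mm (y), top about 60 mm up. Origin on the bench below the plate's middle. The plate is hinged at y = -155 mm, 54 mm up, and carried by the sprung foot with the wing knob at x = 0, y = +130 mm. The bench is not quite level, so go by the bubble, not by the plate's angle.
- shelf_mid (a point): Middle of the plate's upper face; axes as the stand's (y along the plate towards the knob), moving with the plate, whose slope stays within 3 degrees. Room for the level, lengthwise along y, either way round: its middle from 90 mm short of to 40 mm past this point in y, within 70 mm in x; best at y = -30 mm, clear of the knob.
- foot_knob: Black wing knob on the plate: disc 52 mm across, 10 mm high, with an upright wing 52 mm long (x), 12 mm thick (y), 10 to 45 mm above the plate. Origin on its axis at the plate's face. Clockwise from above raises the knob end (0.0233 rad of plate slope, 6.6 mm, per rad of turn); 0.25 N m of friction, stays where left. Up to 1.3 rad of turn is needed, well within its travel.
- knob_grip (a point): Grip point in the wing, on the knob's axis, 32 mm above the plate; x along the wing, y across its 12 mm thickness, z up. Fingers pinched here stay above the disc.
- foot_press (a joint): Press of the sprung foot, as plate angle in rad: 0 = up, 0.0185 = down on its stop, the knob 5 mm lower. It takes about 4 N down on the knob to start it moving and 8 N to reach the stop; it springs back when released. Press with 12 to 18 N, keep that up while turning and at the end.
- jar: Bystander: closed glass jar, 72 mm in diameter, 95 mm high; origin at its base. Leave alone.
- scoop_cup: Bystander: white measuring cup, 72 mm in diameter, 75 mm high; origin at its base. Leave alone.
- scrub_brush: Bystander: brush lying at the far side; origin at its underside. Leave alone.
- clothes_peg: Bystander: wooden clothes peg 75 x 9 x 14 mm; origin at its underside. Leave alone.
- clothes_peg2: Bystander: another such clothes peg, left of the shelf. Leave alone.
Not all that is in view belongs to the job. Leave any orange look-alike of the level alone.

How it is judged:
By the outcome, as a careful person would: the job done as asked, in the order asked, and still so for the second after the job is handed in, while the arm keeps its last pose, push and grip.
It also fails if it takes over 61 s, if anything falls off the work surface, if the arm or the gripper's body presses on something with over 40 N, if the wrist force passes 120 N, or if a joint passes its speed limit or range.

## Working session

There is one attempt and no reset: what is moved stays moved. The work goes in short steps, Python scripts to look and compute and a tool call to move; the robot and the scene stay as the last step left them, time stands still between calls to the robot, and variables do not carry over. Pictures are saved under pics/ and viewed, at most 10 in all, crops included, and the job is handed in when it is done.

Besides the shell and the picture viewer there is one more tool, called after "Request:" by a JSON object that holds its "method" and its "body", one argument or row to a line. drive_tool: Moves the arm, as the interface text tells. Its arguments: {"type":"object","properties":{"rows":{"type":"array"},"force":{"type":"number"}},"required":["rows"]}

```bash
mkdir -p pics; cat > h.py <<'E'
import numpy as np, cv2
from rig import manip, eyes, job
def save(cam,fn,crop=None,s=1):
    im=eyes.get_image(cam)[:,:,::-1]
    cv2.imwrite('pics/full_'+fn,im)
    if crop: x0,y0,x1,y1=crop; im=im[y0:y1,x0:x1]
    cv2.imwrite('pics/'+fn,cv2.resize(im,None,fx=s,fy=s,interpolation=cv2.INTER_CUBIC) if s!=1 else im)
def ray(cal,u,v):
    K=np.array(cal['camera_matrix']);V=np.array(cal['view'])
    p=cv2.undistortPoints(np.array([[[u,v]]],float),K,np.array([cal['k1'],0,0,0],float))[0,0]
    d=V[:3,:3].T@np.array([p[0],-p[1],-1]); return -V[:3,:3].T@V[:3,3],d
def at(cal,u,v,z):
    o,d=ray(cal,u,v); return o+d*(z-o[2])/d[2]
def proj(cal,P):
    K=np.array(cal['camera_matrix']);V=np.array(cal['view'])
    c=V[:3,:3]@np.array(P)+V[:3,3]
    a,b=c[0]/-c[2],-c[1]/-c[2];f=1+cal['k1']*(a*a+b*b)
    return K[0,0]*a*f+K[0,2],K[1,1]*b*f+K[1,2]
E
python3 - <<'E'
from h import *
save('top','top1.png');save('scene','sc1.png')
for c in('top','scene'):
    k=eyes.get_calibration(c);print(c,ray(k,320,200),k['k1'])
s=manip.get_state();print(s['clock'],s['position'],s['ee_rot'],s['contact_force'])
E
```

```text
top (array([ 0.19462683, -0.00672503,  1.6776107 ]), array([ 0.21384809, -0.01628291, -0.97674325])) -0.13028833596936976
scene (array([1.08084459, 0.76022484, 0.7941051 ]), array([-0.46207916, -0.65907945, -0.59341867])) -0.04724028839217961
0.1 [ 0.24570074 -0.51934739  0.24149063] [-8.48724231e-04  9.75698536e-01  2.19115580e-01 -9.11414203e-05] [ 0.76071174  0.14181854 -0.78145225]
```

View pics/top1.png

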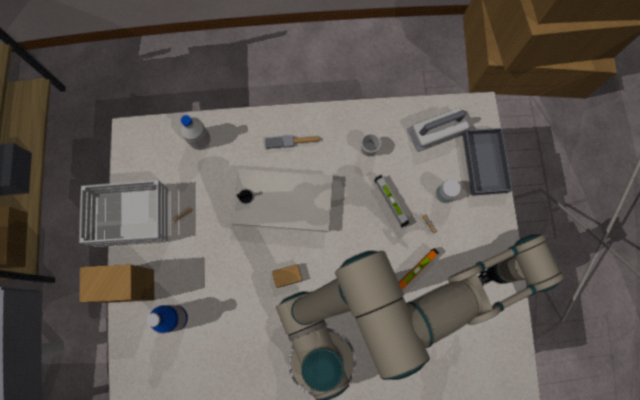

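View pics/sc1.png

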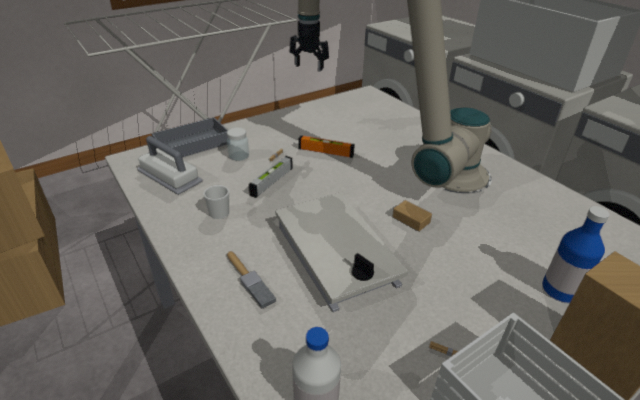

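The top view shows the aluminium level with the green vial at (394,201). The orange look-alike is at (420,267). The white shelf is around (283,198), with its knob at (245,196). The peg next to the level is at (429,223) and the jar at (449,189). I choose the aluminium one at (394,201) and will check it in a crop.

```bash
python3 - <<'E'
import cv2,numpy as np
a=cv2.imread('pics/full_top1.png')
f=lambda x0,y0,x1,y1,s:cv2.resize(a[y0:y1,x0:x1],None,fx=s,fy=s,interpolation=cv2.INTER_CUBIC)
A=f(220,155,350,240,6);cv2.imwrite('pics/c1.png',np.vstack([A[:, :780]]))
B=f(360,165,460,240,7);cv2.imwrite('pics/c2.png',B)
E
```

```text
(no output)
```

View pics/c1.png

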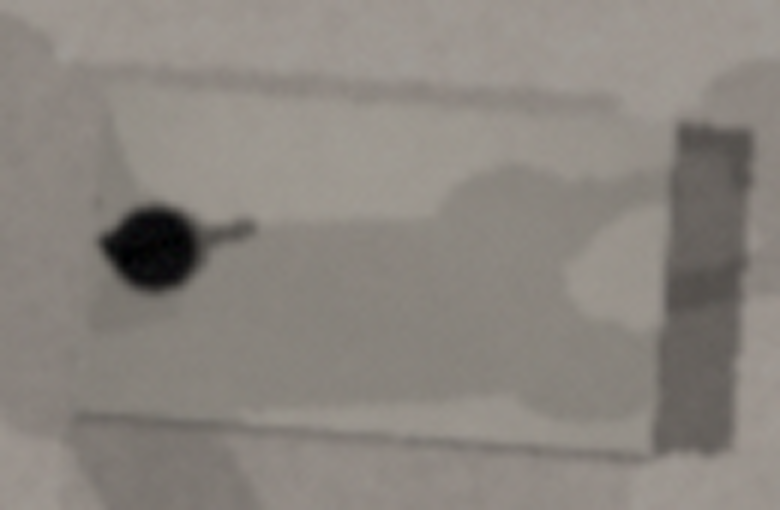

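View pics/c2.png

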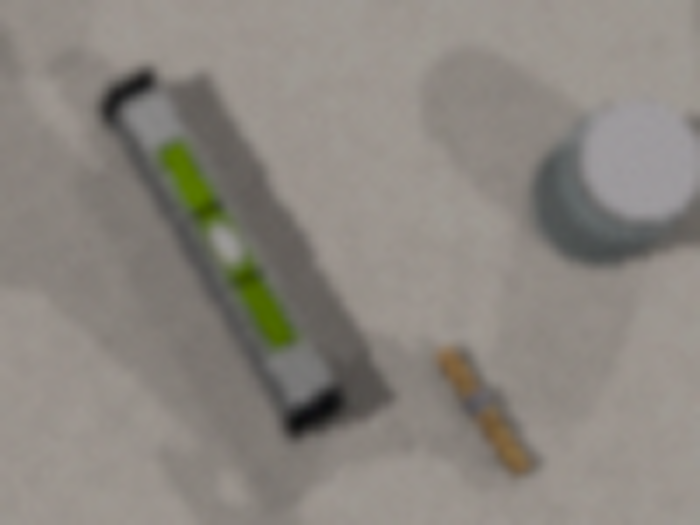

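The crop confirms the aluminium bar with the green vial. Its ends are near (378.5,178.5) and (404.5,223) and its middle is at (392.6,200). The shelf corners are near (232.5,224), (329,231) and (333,175), and the knob disc is at (245.5,196).

```bash
python3 - <<'E'
from h import *
k=eyes.get_calibration('top')
c2=lambda u,v,z:at(k,360+u/7,165+v/7,z)
c1=lambda u,v,z:at(k,220+u/6,155+v/6,z)
a,b=c2(135,92,.045),c2(315,405,.045)
v1,v2=c2(174,145,.045),c2(284,344,.045)
print('ends',a,b,np.linalg.norm(a-b),'vial',v1,v2,np.linalg.norm(v1-v2),(v1+v2)/2,np.degrees(np.arctan2(*(v2-v1)[[1,0]])))
P=[c1(*q,.06) for q in[(75,415),(655,455),(680,122),(75,68)]]
for p in P:print(p)
for i in range(4):print(np.linalg.norm(P[i]-P[(i+1)%4]))
print('knob',c1(153,248,.066),c1(100,242,.105),'mid',sum(P)/4)
print('peg',c2(488,410,.01),'jar',c2(640,160,.095))
im=eyes.get_image
a=cv2.imread('pics/full_sc1.png')
cv2.imwrite('pics/c3.png',cv2.resize(a[190:320,260:420],None,fx=5,fy=5,interpolation=cv2.INTER_CUBIC)[:600])
E
```

```text
ends [ 0.61596662 -0.25068584  0.045     ] [ 0.44834595 -0.32447976  0.045     ] 0.18314538370155434 vial [ 0.58681098 -0.26766208  0.045     ] [ 0.48038259 -0.31230295  0.045     ] 0.11541148520502392 [ 0.53359679 -0.28998251  0.045     ] -157.2446273374682
[0.48567704 0.27518429 0.06      ]
[ 0.43811352 -0.05709389  0.06      ]
[ 0.63423259 -0.08726356  0.06      ]
[0.69436567 0.26820105 0.06      ]
0.33566512169933316
0.19842605867162988
0.36051501860321683
0.20880543711838356
knob [0.57980986 0.22500999 0.066     ] [0.57624341 0.24954645 0.105     ] mid [0.5630972  0.09975697 0.06      ]
peg [ 0.44432765 -0.42014398  0.01      ] jar [ 0.55027509 -0.49087525  0.095     ]
```

View pics/c3.png

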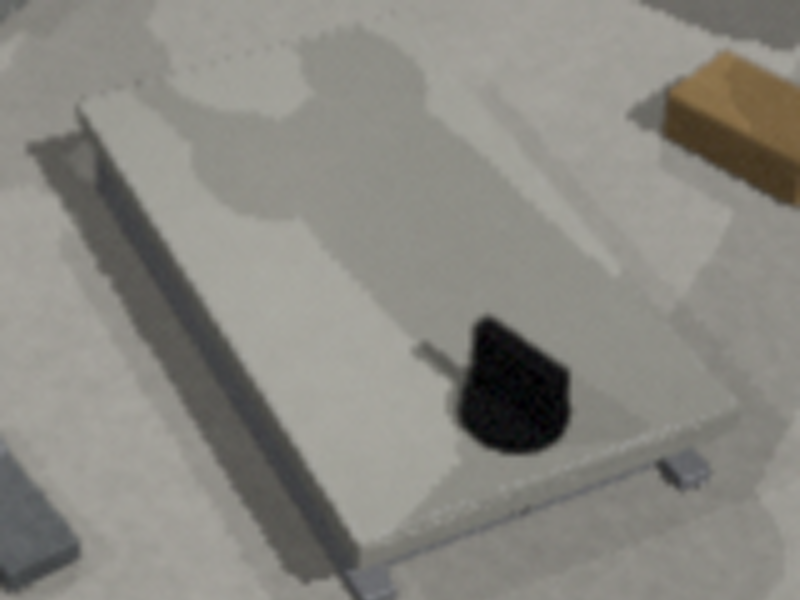

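The scene crop shows plate corners at (80,103), (362,548) and (738,408). The wing top runs from (488,318) to (568,372), and the disc centre is near (515,400).

```bash
python3 - <<'E'
from h import *
k=eyes.get_calibration('scene')
c=lambda u,v,z:at(k,260+u/5,190+v/5,z)
P=[c(80,103,.058),c(362,545,.062),c(738,405,.062)]
for p in P:print(p)
print(np.linalg.norm(P[0]-P[1]),np.linalg.norm(P[1]-P[2]))
mid=(P[0]+P[2])/2
ax=(P[1]-P[0])/np.linalg.norm(P[1]-P[0]);print('mid',mid,'yaxis',ax,np.degrees(np.arctan2(ax[1],ax[0])), 'knob pred',mid+.13*ax)
a,b=c(486,320,.105),c(568,370,.105);print('wing',a,b,np.linalg.norm(a-b),(a+b)/2,np.degrees(np.arctan2(*(b-a)[[1,0]])))
print('disc',c(515,398,.072))
E
```

```text
[ 0.63492436 -0.08282527  0.058     ]
[0.69092315 0.25732745 0.062     ]
[0.49762098 0.28576406 0.062     ]
0.3447546043869435 0.19538262602399128
mid [0.56627267 0.1014694  0.06      ] yaxis [0.16243088 0.98665171 0.01160246] 80.65134387482354 knob pred [0.58738868 0.22973412 0.06150832]
wing [0.59011977 0.21070341 0.105     ] [0.57973381 0.2559327  0.105     ] 0.04640642443965062 [0.58492679 0.23331805 0.105     ] 102.93258402772362
disc [0.58752846 0.23226534 0.072     ]
```

Request:
{"method": "drive_tool", "body": {
  "rows": [
    [[0, 0, -0.0055], [3.6, 2.86, -0.5], 8.5],
    [[0, 0, -0.0055], [3.6, 2.86, -0.5], 8.5],
    [[0, 0, -0.0055], [3.6, 2.86, -0.5], 8.5],
    [[0, 0, -0.0055], [3.6, 2.86, -0.5], 8.5],
    [[0, 0, -0.0055], [3.6, 2.86, -0.5], 8.5],
    [[0, 0, -0.0055], [3.6, 2.86, -0.5], 8.5],
    [[0, 0, -0.0055], [3.6, 2.86, -0.5], 8.5],
    [[0, 0, -0.0055], [3.6, 2.86, -0.5], 8.5]
  ],
  "force": 50
}}

```text
clock: 1.1
position: [0.5347, -0.2898, 0.2017]
ee_rot: [-0.0, 0.98, 0.198, -0.0]
contact_force: [0.8, -0.7, -0.0]
width: 0.0848
gripper_force: 0.0
```

```bash
python3 - <<'E'
from h import *
import json
s=manip.get_state();k=eyes.get_calibration('wrist')
save('wrist','w1.png')
json.dump({a:np.array(b).tolist() for a,b in k.items()},open('w1.json','w'))
print(s['clock'],s['position'],s['ee_rot'],s['contact_force'],s['qpos'])
print(ray(k,320,200),proj(k,[.5336,-.29,.045]))
E
```

```text
1.1 [ 0.53472262 -0.2898391   0.20170848] [-1.90288739e-04  9.80299446e-01  1.97516763e-01 -2.98992714e-04] [ 0.78610871 -0.67213693 -0.03315691] [-6.10960737e-01  3.49977615e-01  1.49746648e+00 -1.77264552e-04
  1.29483655e+00  5.62235663e-01]
(array([ 0.610058  , -0.2574741 ,  0.33311603]), array([-0.30675433, -0.11872763, -0.94446016])) (np.float64(323.45163078105185), np.float64(182.3176713558737))
```

View pics/w1.png

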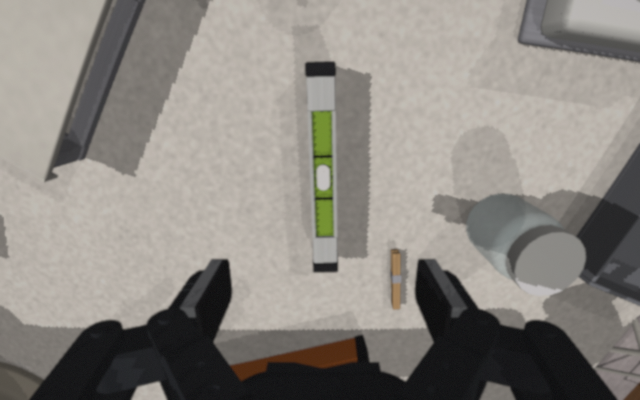

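The wrist view shows the level running from (320,62) to (325,271), with the vial from (321,110) to (325,237). The peg at (396,280) is clear of the fingers.

```bash
python3 - <<'E'
from h import *
import json
k=json.load(open('w1.json'))
a,b=at(k,321,110.5,.045),at(k,325,237,.045)
print(a,b,np.linalg.norm(a-b),(a+b)/2,np.degrees(np.arctan2(*(a-b)[[1,0]])))
a,b=at(k,320,63,.045),at(k,325,265,.045)
print(a,b,np.linalg.norm(a-b),(a+b)/2,np.degrees(np.arctan2(*(a-b)[[1,0]])))
print('lines',at(k,322.5,157,.045),at(k,323.5,198,.045))
E
```

```text
[ 0.59198085 -0.26316777  0.045     ] [ 0.48313007 -0.31285842  0.045     ] 0.11965639503274435 [ 0.53755546 -0.28801309  0.045     ] 24.536811231382163
[ 0.62701468 -0.24763275  0.045     ] [ 0.45450588 -0.32494841  0.045     ] 0.18904231438597166 [ 0.54076028 -0.28629058  0.045     ] 24.14115284003618
lines [ 0.55504231 -0.28005827  0.045     ] [ 0.51957258 -0.29594725  0.045     ]
```

Request:
{"method": "drive_tool", "body": {
  "rows": [
    [[0, 0, 0.013], [0.15, 0.1, -4.0], 8.0],
    [[0, 0, 0.013], [0.15, 0.1, -4.0], 8.0],
    [[0, 0, 0], [0, 0, -4.0], 7.0],
    [[0, 0, 0], [0, 0, -3.0], 6.0],
    [[0, 0, 0], [0, 0, -2.0], 5.0],
    [[0, 0, 0], [0, 0, -0.6], 4.0],
    [[0, 0, 0], [0, 0, 0], 3.0],
    [[0, 0, 0], [0, 0, 0], 1.0]
  ],
  "force": 60
}}

```text
clock: 2.15
position: [0.5373, -0.2894, 0.0272]
ee_rot: [0.001, 0.978, 0.21, 0.001]
contact_force: [0.9, 0.3, -4.2]
width: 0.0233
gripper_force: 60.1
```

Request:
{"method": "drive_tool", "body": {
  "rows": [
    [[0, 0, 0], [0, 0, 0], 1.0],
    [[0, 0, 0], [0, 0, 0], 1.0],
    [[0, 0, 0], [0, 0, 0], 1.0],
    [[0, 0, 0], [0, 0, 0], 1.0]
  ]
}}

```text
clock: 2.65
position: [0.5372, -0.2893, 0.027]
ee_rot: [0.001, 0.978, 0.21, 0.0]
contact_force: [-0.7, -0.5, 4.5]
width: 0.023
gripper_force: 61.0
```

Request:
{"method": "drive_tool", "body": {
  "rows": [
    [[0, 0, 0], [0, 0, 2], 1.0],
    [[0, 0, 0], [0, 0, 4], 1.0],
    [[0, 0, 0], [0, 0, 5], 1.0],
    [[0, 0, 0], [0, 0, 3], 1.0],
    [[0, 0, 0], [0, 0, 0], 1.0]
  ]
}}

```text
clock: 3.28
position: [0.5379, -0.2897, 0.1681]
ee_rot: [0.002, 0.978, 0.21, 0.002]
contact_force: [-0.5, 0.1, -3.7]
width: 0.0231
gripper_force: 60.3
```

Request:
{"method": "drive_tool", "body": {
  "rows": [
    [[0, 0, 0.1], [0.3, 4.0, 0], 1.0],
    [[0, 0, 0.1], [0.3, 4.0, 0], 1.0],
    [[0, 0, 0.1], [0.3, 4.0, 0], 1.0],
    [[0, 0, 0.1], [0.3, 4.0, 0], 1.0],
    [[0, 0, 0.1], [0.3, 4.0, 0], 1.0],
    [[0, 0, 0.1], [0.3, 4.0, 0], 1.0],
    [[0, 0, 0.1], [0.3, 4.0, 0], 1.0],
    [[0, 0, 0.1], [0.3, 4.0, 0], 1.0]
  ]
}}

```text
clock: 4.28
position: [0.5591, 0.0324, 0.1634]
ee_rot: [-0.002, 0.818, 0.576, -0.002]
contact_force: [1.2, -0.4, -3.6]
width: 0.023
gripper_force: 60.2
```

Request:
{"method": "drive_tool", "body": {
  "rows": [
    [[0, 0, 0.1], [0, 2.5, 0], 1.0],
    [[0, 0, 0.095], [0, 1.5, 0], 1.0],
    [[0, 0, 0], [0, 0, 0], 1.0],
    [[0, 0, 0], [0, 0, 0], 1.0]
  ]
}}

```text
clock: 4.78
position: [0.56, 0.0704, 0.1648]
ee_rot: [-0.001, 0.759, 0.651, -0.001]
contact_force: [-0.5, -0.0, -3.2]
width: 0.0231
gripper_force: 60.2
```

```bash
python3 - <<'E'
from h import *
import json
s=manip.get_state();k=eyes.get_calibration('wrist')
save('wrist','w2.png')
json.dump({a:np.array(b).tolist() for a,b in k.items()},open('w2.json','w'))
print(s['clock'],s['position'],s['ee_rot'],s['contact_force'],s['moment'],s['qpos'])
kk=eyes.get_calibration('scene'); print(proj(kk,s['position']))
save('scene','s2.png')
E
```

```text
4.775 [0.56004111 0.07039239 0.16481746] [-6.25941425e-04  7.59187345e-01  6.50870710e-01 -1.22547894e-03] [-0.51941178 -0.04107353 -3.20957398] [-0.05258833 -0.04236153 -0.01039566] [ 2.17504464e-03  3.15370185e-01  1.64861112e+00 -6.91047067e-04
  1.18028838e+00  1.55772118e-01]
(np.float64(332.63191646624784), np.float64(197.72015994677608))
```

View pics/w2.png

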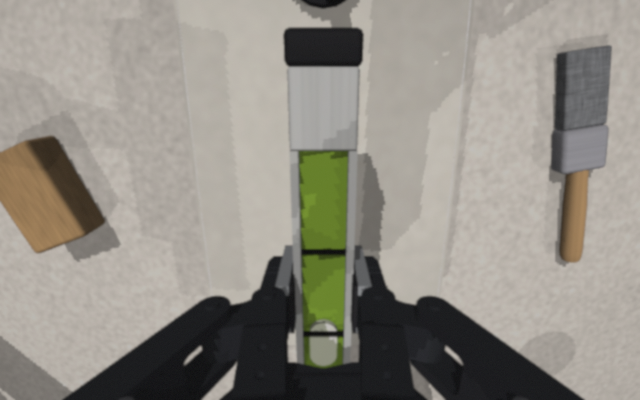

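The wrist view shows the level running along the shelf, halfway between its edges (180→210 left, 470→445 right), with the knob straight ahead at (325,0). I'm lowering it.

Request:
{"method": "drive_tool", "body": {
  "rows": [
    [[0, 0, 0], [0, 0, -2], 1.0],
    [[0, 0, 0], [0, 0, -2], 1.0],
    [[0, 0, 0], [0, 0, -1.2], 1.0],
    [[0, 0, 0], [0, 0, -0.4], 1.0],
    [[0, 0, 0], [0, 0, -0.2], 1.0],
    [[0, 0, 0], [0, 0, -0.2], 1.0],
    [[0, 0, 0], [0, 0, -0.2], 1.0],
    [[0, 0, 0], [0, 0, 0], 1.0]
  ]
}}

```text
clock: 5.88
position: [0.5609, 0.071, 0.1044]
ee_rot: [0.0, 0.759, 0.651, 0.0]
contact_force: [0.9, -0.5, -3.6]
width: 0.023
gripper_force: 60.3
```

Request:
{"method": "drive_tool", "body": {
  "rows": [
    [[0, 0, 0], [0, 0, -0.2], 1.0],
    [[0, 0, 0], [0, 0, -0.2], 1.0],
    [[0, 0, 0], [0, 0, 0], 1.0]
  ]
}}

```text
clock: 6.25
position: [0.5607, 0.071, 0.1001]
ee_rot: [-0.0, 0.759, 0.651, -0.0]
contact_force: [-0.0, -0.1, -2.8]
width: 0.0233
gripper_force: 60.3
```

Request:
{"method": "drive_tool", "body": {
  "rows": [
    [[0, 0, 0], [0, 0, -0.2], 1.0],
    [[0, 0, 0], [0, 0, -0.2], 1.0],
    [[0, 0, 0], [0, 0, 0], 1.0]
  ]
}}

```text
clock: 6.62
position: [0.5607, 0.071, 0.0961]
ee_rot: [-0.0, 0.759, 0.651, -0.0]
contact_force: [-1.3, -0.8, -3.3]
width: 0.0231
gripper_force: 60.3
```

Still free, with the level's underside at about 0.069. Continuing down.

Request:
{"method": "drive_tool", "body": {
  "rows": [
    [[0, 0, 0], [0, 0, -0.2], 1.0],
    [[0, 0, 0], [0, 0, -0.1], 1.0],
    [[0, 0, 0], [0, 0, 0], 1.0]
  ]
}}

```text
clock: 7.0
position: [0.5608, 0.071, 0.0932]
ee_rot: [-0.0, 0.759, 0.651, -0.0]
contact_force: [0.6, 0.1, -4.4]
width: 0.0231
gripper_force: 60.3
```

Request:
{"method": "drive_tool", "body": {
  "rows": [
    [[0, 0, 0], [0, 0, -0.1], 1.0],
    [[0, 0, 0], [0, 0, -0.1], 1.0],
    [[0, 0, 0], [0, 0, 0], 1.0]
  ]
}}

```text
clock: 7.38
position: [0.5608, 0.071, 0.0912]
ee_rot: [-0.0, 0.759, 0.651, -0.0]
contact_force: [0.5, 0.6, -4.0]
width: 0.0234
gripper_force: 60.3
```

Request:
{"method": "drive_tool", "body": {
  "rows": [
    [[0, 0, 0], [0, 0, -0.1], 1.0],
    [[0, 0, 0], [0, 0, -0.1], 1.0],
    [[0, 0, 0], [0, 0, 0], 1.0]
  ]
}}

```text
clock: 7.75
position: [0.5608, 0.071, 0.0892]
ee_rot: [-0.0, 0.759, 0.651, -0.0]
contact_force: [0.1, 0.2, -2.8]
width: 0.0231
gripper_force: 60.3
```

Request:
{"method": "drive_tool", "body": {
  "rows": [
    [[0, 0, 0], [0, 0, -0.1], 1.0],
    [[0, 0, 0], [0, 0, 0], 1.0]
  ]
}}

```text
clock: 8.0
position: [0.5608, 0.071, 0.0882]
ee_rot: [-0.0, 0.759, 0.651, -0.0]
contact_force: [0.7, -0.5, -4.9]
width: 0.0229
gripper_force: 60.3
```

Request:
{"method": "drive_tool", "body": {
  "rows": [
    [[0, 0, 0], [0, 0, -0.1], 1.0],
    [[0, 0, 0], [0, 0, -0.1], 1.0],
    [[0, 0, 0], [0, 0, 0], 1.0]
  ]
}}

```text
clock: 8.38
position: [0.5609, 0.071, 0.0864]
ee_rot: [0.0, 0.759, 0.651, 0.0]
contact_force: [-0.3, 0.3, -3.5]
width: 0.0229
gripper_force: 60.4
```

```bash
python3 - <<'E'
from h import *
s=manip.get_state();print(s['contact_force'],s['moment'])
E
```

```text
[-0.28099774  0.33145761 -3.51711458] [-0.03004958  0.03752009 -0.00767762]
```

Request:
{"method": "drive_tool", "body": {
  "rows": [
    [[0, 0, 0], [0, 0, -0.1], 1.0],
    [[0, 0, 0], [0, 0, 0], 1.0]
  ]
}}

```text
clock: 8.62
position: [0.561, 0.0711, 0.0859]
ee_rot: [0.0, 0.759, 0.651, 0.0]
contact_force: [-0.8, 1.5, 1.5]
width: 0.0229
gripper_force: 61.0
```

Request:
{"method": "drive_tool", "body": {
  "rows": [
    [[0, 0, 0], [0, 0, -0.1], 1.0],
    [[0, 0, 0], [0, 0, 0], 1.0]
  ]
}}

```text
clock: 8.88
position: [0.5611, 0.0714, 0.0849]
ee_rot: [0.0, 0.759, 0.651, 0.001]
contact_force: [-1.2, 3.9, 4.3]
width: 0.0229
gripper_force: 61.3
```

Request:
{"method": "drive_tool", "body": {
  "rows": [
    [[0, 0, 0], [0, 0, 0], 1.0],
    [[0, 0, 0], [0, 0, 0], 1.0],
    [[0, 0, 0], [0, 0, 0], 2.6],
    [[0, 0, 0], [0, 0, 0], 3.0],
    [[0, 0, 0], [0, 0, 0], 3.5],
    [[0, 0, 0], [0, 0, 0], 5.0],
    [[0, 0, 0], [0, 0, 0], 5.0]
  ],
  "force": 20
}}

```text
clock: 9.75
position: [0.5609, 0.0709, 0.0842]
ee_rot: [0.0, 0.759, 0.651, -0.0]
contact_force: [0.1, 0.0, 0.3]
width: 0.0502
gripper_force: 0.0
```

Request:
{"method": "drive_tool", "body": {
  "rows": [
    [[0, 0, 0], [0, 0, 1], 5.0],
    [[0, 0, 0], [0, 0, 3], 5.0],
    [[0, 0, 0], [0, 0, 4], 5.0],
    [[0, 0, 0], [0, 3, 3], 5.0],
    [[0, 0, 0], [0, 3, 0], 5.0],
    [[0, 0, 0], [0, 0, 0], 5.0]
  ]
}}

```text
clock: 10.5
position: [0.561, 0.1326, 0.1956]
ee_rot: [0.0, 0.758, 0.652, 0.001]
contact_force: [0.2, 0.8, -0.4]
width: 0.0497
gripper_force: 0.0
```

```bash
python3 - <<'E'
from h import *
import json
s=manip.get_state();k=eyes.get_calibration('wrist')
save('wrist','w3.png')
json.dump({a:np.array(b).tolist() for a,b in k.items()},open('w3.json','w'))
print(s['clock'],s['position'],s['ee_rot'],s['contact_force'],s['moment'],s['qpos'])
E
```

```text
10.5 [0.56099324 0.13262656 0.19560661] [4.08012330e-04 7.57935027e-01 6.52329154e-01 1.00213851e-03] [ 0.17200465  0.81974004 -0.39537759] [ 0.02591057 -0.03317386 -0.02150909] [1.11185790e-01 3.06371952e-01 1.57989561e+00 4.81141491e-04
 1.25320992e+00 2.60524523e-01]
```

View pics/w3.png

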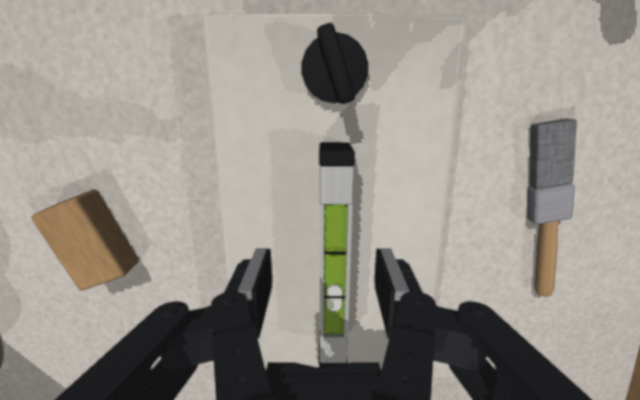

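The level lies flat and clear on the shelf. The bubble is at (334,297) and the lines at rows 253 and 297, so it sits towards the hinge and the knob end must rise (clockwise). The knob disc is at (335,67) and the wing top runs from (327,27) to (345,100).

```bash
python3 - <<'E'
from h import *
import json
k=json.load(open('w3.json'))
for z in (.098,.104):
    a,b=at(k,326.5,26,z),at(k,345,99,z);print(np.linalg.norm(a-b),(a+b)/2,np.degrees(np.arctan2(*(a-b)[[1,0]])))
print('disc',at(k,335,67,.068),np.linalg.norm(at(k,302,67,.068)-at(k,368,67,.068)))
print('plate corners',at(k,207,15,.058),at(k,463,15,.058))
m=at(k,334,297,.103);l1=at(k,335,253,.103);l2=at(k,335,297,.103);print(m,l1,l2)
im=cv2.imread('pics/full_w3.png');cv2.imwrite('pics/c4.png',cv2.resize(im[10:120,280:390],None,fx=5,fy=5,interpolation=cv2.INTER_CUBIC))
E
```

```text
0.04689320388306893 [0.58399912 0.22808003 0.098     ] 97.0887184399839
0.04566527006190999 [0.58370499 0.22771395 0.104     ] 97.08871843998399
disc [0.58436939 0.22758105 0.068     ] 0.04921271588058379
plate corners [0.49551215 0.27933205 0.058     ] [0.68507849 0.25119114 0.058     ]
[0.55804244 0.05336152 0.103     ] [0.56434218 0.09306408 0.103     ] [0.55884613 0.05323826 0.103     ]
```

View pics/c4.png

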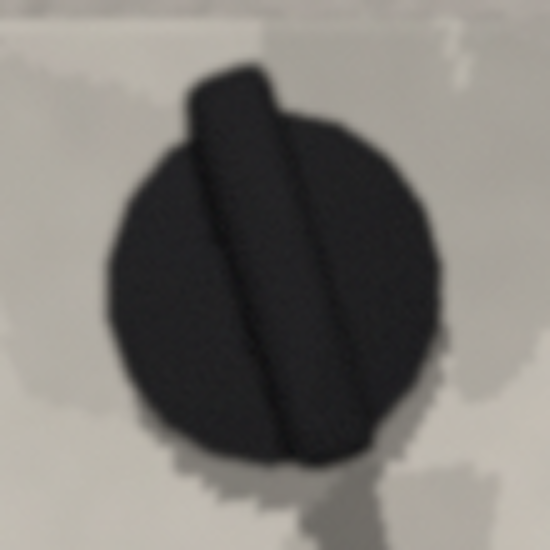

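The wing axis is at about 98° and centred at (0.584, 0.2275). The level's axis is at about 82°. I'll write a numeric bubble reader and check it against the wrist picture.

```bash
cat >> h.py <<'E'
C=np.array([.5616,.0732,.103]);A=np.array([.137,.9906,0]);N=np.array([.9906,-.137,0])
def prof(im,k,dz=0,off=(0,0),dx=0):
    S=np.arange(-.06,.0601,.001);o=[]
    for s in S:
        p=[proj(k,C+A*(s+off[0])+N*(w+off[1])+[0,0,dz]) for w in np.linspace(-.004,.004,5)]
        p=np.array(p,np.float32)
        v=cv2.remap(im,p[:,0].reshape(1,-1).copy(),p[:,1].reshape(1,-1).copy(),cv2.INTER_LINEAR)[0].astype(float)
        o.append(v.mean(0))
    return S,np.array(o)   # BGR
def show(im,k,**a):
    S,o=prof(im,k,**a)
    B=o[:,0];print('s(mm):B/G',' '.join(f'{int(round(s*1e3))}:{b:.0f}/{g:.0f}' for s,b,g in zip(S[::4],B[::4],o[::4,1])))
    m=abs(S)<.052;w=np.clip(B[m]-np.median(B[m])-.4*(B[m].max()-np.median(B[m])),0,None);print('bubble mm',1e3*(w*S[m]).sum()/w.sum(),'peak',B[m].max())
E
python3 - <<'E'
from h import *
import json
show(cv2.imread('pics/full_w3.png'),json.load(open('w3.json')))
for c in('wrist','top','scene'):
    k=eyes.get_calibration(c);im=eyes.get_image(c)[:,:,::-1].copy();print(c);show(im,k);cv2.imwrite(f'pics/b0_{c}.png',im)
print(manip.get_state()['clock'])
E
```

```text
s(mm):B/G -60:80/81 -56:36/86 -52:34/97 -48:35/98 -44:34/98 -40:36/101 -36:39/110 -32:139/161 -28:165/174 -24:172/178 -20:78/79 -16:188/192 -12:181/186 -8:80/137 -4:49/146 0:50/147 4:50/147 8:50/147 12:50/147 16:49/144 20:21/44 24:44/129 28:50/147 32:49/146 36:50/147 40:50/147 44:50/147 48:49/147 52:50/147 56:50/148 60:82/134
bubble mm -20.41198656186609 peak 189.4
wrist
s(mm):B/G -60:79/81 -56:36/85 -52:34/97 -48:35/98 -44:35/99 -40:37/105 -36:41/116 -32:138/161 -28:177/182 -24:181/186 -20:77/79 -16:187/191 -12:179/184 -8:82/137 -4:49/145 0:49/146 4:50/146 8:49/146 12:50/146 16:48/143 20:22/47 24:44/129 28:50/146 32:49/146 36:49/147 40:49/147 44:50/147 48:50/147 52:50/147 56:49/147 60:77/131
bubble mm -20.822832078714914 peak 188.2
top
s(mm):B/G -60:63/80 -56:28/74 -52:12/74 -48:13/77 -44:16/83 -40:19/95 -36:59/106 -32:107/126 -28:123/134 -24:114/121 -20:109/115 -16:113/127 -12:93/125 -8:49/118 -4:15/114 0:13/113 4:14/115 8:13/114 12:14/109 16:20/87 20:39/67 24:61/72 28:79/89 32:91/103 36:96/110 40:94/109 44:78/106 48:43/108 52:15/110 56:9/91 60:13/54
bubble mm -12.518195797027122 peak 123.8
scene
s(mm):B/G -60:78/90 -56:49/88 -52:30/94 -48:27/97 -44:26/98 -40:34/103 -36:73/125 -32:132/155 -28:151/163 -24:132/140 -20:115/123 -16:144/153 -12:145/159 -8:97/143 -4:47/139 0:35/140 4:34/141 8:33/140 12:33/140 16:32/122 20:28/92 24:23/111 28:30/133 32:34/139 36:36/140 40:35/140 44:34/139 48:32/138 52:35/138 56:47/139 60:102/148
bubble mm -21.34566351994977 peak 151.4
10.7
```

Request:
{"method": "drive_tool", "body": {
  "rows": [
    [[0, 0, 0.1], [0.8, 3.2, 0], 4.0],
    [[0, 0, 0.1], [0.8, 3.2, 0], 4.0],
    [[0, 0, 0.09], [0.7, 3.1, -2.0], 4.0],
    [[0, 0, 0], [0, 0, -3.5], 4.0],
    [[0, 0, 0], [0, 0, -2.5], 4.0],
    [[0, 0, 0], [0, 0, 0], 4.0],
    [[0, 0, 0], [0, 0, 0], 4.0]
  ]
}}

```text
clock: 11.58
position: [0.5847, 0.2255, 0.1152]
ee_rot: [0.0, 0.657, 0.754, 0.001]
contact_force: [0.6, -0.7, 0.2]
width: 0.0398
gripper_force: 0.0
```

```bash
python3 - <<'E'
from h import *
s=manip.get_state();k=eyes.get_calibration('wrist');print(s['position'],s['ee_rot'],s['contact_force'])
save('wrist','w4.png')
ks=eyes.get_calibration('scene');save('scene','s4.png')
w=cv2.imread('pics/w4.png');q=cv2.imread('pics/s4.png')[160:310,240:440]
cv2.imwrite('pics/m4.png',np.hstack([w[100:400,120:520],cv2.resize(q,(400,300),interpolation=cv2.INTER_CUBIC)]))
print(proj(k,[.584,.2275,.104]))
E
```

```text
[0.5847058  0.22551418 0.11515731] [4.49394782e-04 6.56989527e-01 7.53899379e-01 5.34317907e-04] [ 0.58426166 -0.68927507  0.18114068]
(np.float64(322.1698233446146), np.float64(258.98316204382024))
```

View pics/m4.png

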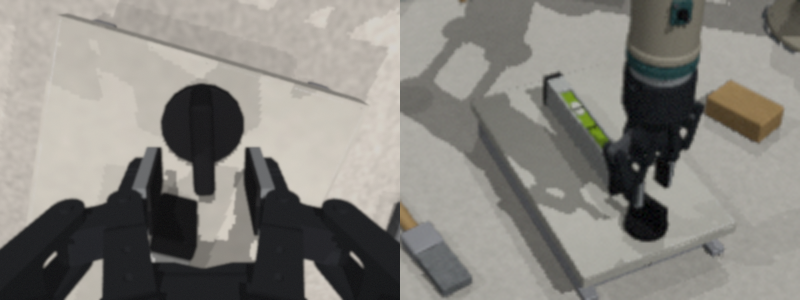

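The wrist crop shows the wing centred and straight between the pads, at column 322, and the scene crop still shows the vial. I'm going down and gripping.

Request:
{"method": "drive_tool", "body": {
  "rows": [
    [[0, 0, 0], [0, 0.1, -1.5], 4.0],
    [[0, 0, 0], [-0.05, 0.1, -1.0], 4.0],
    [[0, 0, 0], [0, 0, -0.7], 4.0],
    [[0, 0, 0], [0, 0, 0], 4.0]
  ]
}}

```text
clock: 12.18
position: [0.5827, 0.2279, 0.0813]
ee_rot: [-0.0, 0.657, 0.754, -0.001]
contact_force: [-0.4, 0.2, -0.0]
width: 0.0399
gripper_force: 0.0
```

Request:
{"method": "drive_tool", "body": {
  "rows": [
    [[0, 0, 0], [0, 0, 0], 2.0],
    [[0, 0, 0], [0, 0, 0], 0.8],
    [[0, 0, 0], [0, 0, 0], 0.5],
    [[0, 0, 0], [0, 0, 0], 0.5],
    [[0, 0, 0], [0, 0, 0], 0.5]
  ],
  "force": 90
}}

```text
clock: 12.8
position: [0.584, 0.2281, 0.0829]
ee_rot: [0.001, 0.657, 0.754, 0.001]
contact_force: [0.7, 0.6, 3.1]
width: 0.0104
gripper_force: 87.6
```

Request:
{"method": "drive_tool", "body": {
  "rows": [
    [[0, 0, 0], [0, 0, -0.1], 0.5],
    [[0, 0, 0], [0, 0, -0.1], 0.5],
    [[0, 0, 0], [0, 0, 0], 0.5]
  ]
}}

```text
clock: 13.18
position: [0.584, 0.2283, 0.0809]
ee_rot: [0.0, 0.657, 0.754, 0.001]
contact_force: [0.7, 1.0, 5.7]
width: 0.0105
gripper_force: 88.1
```

Request:
{"method": "drive_tool", "body": {
  "rows": [
    [[0, 0, 0], [0, 0, -0.1], 0.5],
    [[0, 0, 0], [0, 0, -0.1], 0.5],
    [[0, 0, 0], [0, 0, 0], 0.5]
  ],
  "force": 110
}}

```text
clock: 13.55
position: [0.584, 0.2283, 0.0793]
ee_rot: [0.001, 0.657, 0.754, 0.001]
contact_force: [1.3, 1.4, 8.1]
width: 0.01
gripper_force: 109.4
```

Request:
{"method": "drive_tool", "body": {
  "rows": [
    [[0, 0, 0], [0, 0, -0.1], 0.5],
    [[0, 0, 0], [0, 0, -0.1], 0.5],
    [[0, 0, 0], [0, 0, 0], 0.5]
  ]
}}

```text
clock: 13.92
position: [0.584, 0.2284, 0.0778]
ee_rot: [0.001, 0.656, 0.754, 0.001]
contact_force: [0.5, 1.8, 9.0]
width: 0.01
gripper_force: 109.7
```

Request:
{"method": "drive_tool", "body": {
  "rows": [
    [[0, 0, 0], [0, 0, -0.1], 0.5],
    [[0, 0, 0], [0, 0, 0], 0.5]
  ]
}}

```text
clock: 14.18
position: [0.584, 0.2284, 0.0776]
ee_rot: [0.001, 0.656, 0.754, 0.001]
contact_force: [-0.3, 1.1, 13.6]
width: 0.0102
gripper_force: 110.3
```

Request:
{"method": "drive_tool", "body": {
  "rows": [
    [[0, 0, 0], [0, 0, -0.1], 0.5],
    [[0, 0, 0], [0, 0, 0], 0.5]
  ]
}}

```text
clock: 14.42
position: [0.5841, 0.2285, 0.0776]
ee_rot: [0.001, 0.656, 0.754, 0.001]
contact_force: [-2.2, 1.6, 19.7]
width: 0.0106
gripper_force: 111.0
```

The foot is on its stop at z=0.0776. I'm turning clockwise and rising with it.

Request:
{"method": "drive_tool", "body": {
  "rows": [
    [[0, 0, -0.1], [0, 0, 0.12], 0.5],
    [[0, 0, -0.1], [0, 0, 0.066], 0.5],
    [[0, 0, -0.1], [0, 0, 0.066], 0.5],
    [[0, 0, -0.1], [0, 0, 0.066], 0.5],
    [[0, 0, 0], [0, 0, 0], 0.5]
  ]
}}

```text
clock: 15.05
position: [0.5846, 0.2282, 0.0803]
ee_rot: [0.001, 0.794, 0.608, 0.002]
contact_force: [-1.2, -0.1, 15.5]
width: 0.0097
gripper_force: 110.4
```

```bash
cat > b.py <<'E'
from h import *
s=manip.get_state();print(s['clock'],s['position'],2*np.arctan2(s['ee_rot'][2],s['ee_rot'][1]),s['contact_force'],s['moment'],s['qpos'][5])
for c in('top','scene'):
    k=eyes.get_calibration(c);im=eyes.get_image(c)[:,:,::-1].copy();print(c);show(im,k)
E
python3 b.py
```

```text
15.05 [0.58461823 0.22824812 0.0803186 ] 1.3079562603226846 [-1.21497301 -0.13765764 15.52076828] [-0.38234174  0.26184783 -0.06286119] 0.524781234706162
top
s(mm):B/G -60:91/118 -56:40/110 -52:31/109 -48:73/114 -44:114/129 -40:132/138 -36:135/140 -32:132/139 -28:122/134 -24:92/114 -20:49/94 -16:18/101 -12:14/111 -8:13/114 -4:13/114 0:13/114 4:15/114 8:15/115 12:10/107 16:9/86 20:10/77 24:6/93 28:6/100 32:7/94 36:8/89 40:8/85 44:8/80 48:8/76 52:9/76 56:31/76 60:70/84
bubble mm -35.20929563179317 peak 135.4
scene
s(mm):B/G -60:131/142 -56:87/134 -52:55/141 -48:85/153 -44:140/168 -40:164/175 -36:168/176 -32:169/177 -28:167/175 -24:148/158 -20:92/113 -16:40/111 -12:33/133 -8:35/140 -4:37/142 0:35/142 4:34/141 8:34/142 12:37/141 16:37/136 20:30/105 24:27/100 28:30/122 32:37/136 36:38/139 40:39/137 44:35/128 48:35/120 52:37/118 56:35/115 60:52/113
bubble mm -33.6511820330969 peak 169.8
```

Request:
{"method": "drive_tool", "body": {
  "rows": [
    [[0, 0, -0.1], [0, 0, 0.066], 0.5],
    [[0, 0, -0.1], [0, 0, 0.066], 0.5],
    [[0, 0, -0.1], [0, 0, 0.066], 0.5],
    [[0, 0, -0.1], [0, 0, 0.066], 0.5],
    [[0, 0, -0.1], [0, 0, 0.066], 0.5],
    [[0, 0, -0.1], [0, 0, 0.066], 0.5],
    [[0, 0, 0], [0, 0, 0], 0.5]
  ]
}}

```text
clock: 16.02
position: [0.5852, 0.2276, 0.0843]
ee_rot: [0.001, 0.938, 0.347, 0.002]
contact_force: [-0.9, -2.8, 15.7]
width: 0.0101
gripper_force: 110.3
```

Request:
{"method": "drive_tool", "body": {
  "rows": [
    [[0, 0, 0], [0, 0, 0], 0.5],
    [[0, 0, 0], [0, 0, 0], 0.5],
    [[0, 0, 0], [0, 0, 0], 0.5],
    [[0, 0, 0], [0, 0, 0], 0.5],
    [[0, 0, 0], [0, 0, 0], 0.5],
    [[0, 0, 0], [0, 0, 0], 0.5],
    [[0, 0, 0], [0, 0, 0], 0.5],
    [[0, 0, 0], [0, 0, 0], 0.5]
  ]
}}

```text
clock: 17.02
position: [0.5852, 0.2275, 0.0843]
ee_rot: [0.001, 0.938, 0.347, 0.002]
contact_force: [0.3, -1.7, 14.0]
width: 0.0098
gripper_force: 110.3
```

```bash
python3 b.py
```

```text
17.025 [0.5852279  0.22752086 0.08431077] 0.7081487769624617 [ 0.30057279 -1.66885015 13.99494342] [-0.52499407 -0.12473148 -0.05200785] 1.1245197598106305
top
s(mm):B/G -60:90/119 -56:40/112 -52:16/112 -48:15/112 -44:17/112 -40:17/112 -36:19/114 -32:33/112 -28:75/112 -24:97/109 -20:108/115 -16:125/133 -12:133/140 -8:114/132 -4:69/120 0:25/114 4:13/113 8:13/114 12:13/108 16:10/87 20:7/78 24:6/93 28:7/99 32:8/95 36:8/90 40:8/85 44:8/80 48:8/78 52:8/77 56:35/77 60:74/85
bubble mm -15.385962464243315 peak 132.6
scene
s(mm):B/G -60:113/136 -56:69/135 -52:45/141 -48:41/143 -44:39/143 -40:37/144 -36:40/143 -32:65/148 -28:118/155 -24:120/137 -20:130/139 -16:160/168 -12:167/174 -8:157/168 -4:120/153 0:66/144 4:41/144 8:37/144 12:34/141 16:27/112 20:22/93 24:26/119 28:30/134 32:32/136 36:33/131 40:31/95 44:34/49 48:46/45 52:47/45 56:42/40 60:39/37
bubble mm -14.544131719245975 peak 167.4
```

Request:
{"method": "drive_tool", "body": {
  "rows": [
    [[0, 0, -0.1], [0, 0, 0.066], 0.5],
    [[0, 0, -0.1], [0, 0, 0.066], 0.5],
    [[0, 0, -0.1], [0, 0, 0.066], 0.5],
    [[0, 0, -0.1], [0, 0, 0.066], 0.5],
    [[0, 0, 0], [0, 0, 0], 0.5],
    [[0, 0, 0], [0, 0, 0], 0.5],
    [[0, 0, 0], [0, 0, 0], 0.5],
    [[0, 0, 0], [0, 0, 0], 0.5]
  ]
}}

```text
clock: 18.12
position: [0.5855, 0.2269, 0.087]
ee_rot: [0.001, 0.988, 0.154, 0.003]
contact_force: [-0.6, -3.6, 15.9]
width: 0.0101
gripper_force: 110.3
```

Request:
{"method": "drive_tool", "body": {
  "rows": [
    [[0, 0, 0], [0, 0, 0], 0.5],
    [[0, 0, 0], [0, 0, 0], 0.5],
    [[0, 0, 0], [0, 0, 0], 0.5],
    [[0, 0, 0], [0, 0, 0], 0.5],
    [[0, 0, 0], [0, 0, 0], 0.5],
    [[0, 0, 0], [0, 0, 0], 0.5],
    [[0, 0, 0], [0, 0, 0], 0.5],
    [[0, 0, 0], [0, 0, 0], 0.5]
  ]
}}

```text
clock: 19.12
position: [0.5855, 0.2269, 0.087]
ee_rot: [0.001, 0.988, 0.154, 0.003]
contact_force: [-0.4, -4.6, 14.4]
width: 0.0102
gripper_force: 110.3
```

```bash
python3 b.py
```

```text
19.125 [0.58547311 0.22687901 0.0870147 ] 0.3083754593115392 [-0.44233335 -4.59260742 14.39171261] [-0.58013843 -0.29547991 -0.01591067] 1.5244640215445135
top
s(mm):B/G -60:78/116 -56:30/112 -52:16/113 -48:17/113 -44:17/113 -40:15/113 -36:16/113 -32:14/112 -28:11/105 -24:21/88 -20:54/93 -16:103/121 -12:132/139 -8:139/144 -4:139/144 0:133/141 4:107/132 8:57/118 12:14/108 16:11/87 20:9/83 24:6/99 28:7/103 32:8/101 36:8/94 40:7/88 44:7/84 48:7/80 52:9/77 56:35/76 60:75/86
bubble mm -5.736778812926718 peak 139.0
scene
s(mm):B/G -60:102/135 -56:60/137 -52:43/140 -48:44/143 -44:44/142 -40:40/142 -36:38/142 -32:40/141 -28:42/130 -24:44/102 -20:93/129 -16:148/164 -12:166/175 -8:167/175 -4:167/175 0:162/172 4:139/161 8:87/144 12:46/130 16:29/98 20:28/109 24:32/130 28:35/136 32:33/129 36:29/94 40:24/57 44:23/45 48:23/38 52:22/34 56:24/28 60:27/26
bubble mm -6.381536649407327 peak 167.8
```

Request:
{"method": "drive_tool", "body": {
  "rows": [
    [[0, 0, -0.06], [0, -0.03, 0.04], 0.5],
    [[0, 0, -0.06], [0, -0.03, 0.04], 0.5],
    [[0, 0, 0], [0, 0, 0], 0.5],
    [[0, 0, 0], [0, 0, 0], 0.5],
    [[0, 0, 0], [0, 0, 0], 0.5],
    [[0, 0, 0], [0, 0, 0], 0.5],
    [[0, 0, 0], [0, 0, 0], 0.5],
    [[0, 0, 0], [0, 0, 0], 0.5]
  ]
}}

```text
clock: 20.23
position: [0.5855, 0.2267, 0.0878]
ee_rot: [0.001, 0.996, 0.094, 0.003]
contact_force: [-0.2, -3.4, 15.2]
width: 0.0097
gripper_force: 110.3
```

Request:
{"method": "drive_tool", "body": {
  "rows": [
    [[0, 0, 0], [0, 0, 0], 0.5],
    [[0, 0, 0], [0, 0, 0], 0.5],
    [[0, 0, 0], [0, 0, 0], 0.5],
    [[0, 0, 0], [0, 0, 0], 0.5],
    [[0, 0, 0], [0, 0, 0], 0.5],
    [[0, 0, 0], [0, 0, 0], 0.5],
    [[0, 0, 0], [0, 0, 0], 0.5],
    [[0, 0, 0], [0, 0, 0], 0.5]
  ]
}}

```text
clock: 21.22
position: [0.5855, 0.2267, 0.0878]
ee_rot: [0.001, 0.996, 0.094, 0.003]
contact_force: [0.5, -2.5, 14.1]
width: 0.0099
gripper_force: 110.3
```

```bash
python3 b.py; python3 - <<'E'
from h import *
for c in('scene','top'):
    k=eyes.get_calibration(c);im=eyes.get_image(c)[:,:,::-1].copy();cv2.imwrite(f'pics/f_{c}.png',im)
    S,o=prof(im,k)
    print(c,' '.join(f'{s*1e3:.0f}:{g:.0f}' for s,g in zip(S,o[:,1]) if 10<=abs(s*1e3+3.5)<=32))
f=[manip.get_state()['contact_force'][2]];print(f)
E
```

```text
21.225 [0.58548445 0.22665618 0.08775667] 0.18872586721298737 [ 0.50831479 -2.49295291 14.14888048] [-0.43485848 -0.32538998  0.11828058] 1.6431695379424571
top
s(mm):B/G -60:79/116 -56:31/111 -52:15/111 -48:16/111 -44:15/112 -40:14/113 -36:16/113 -32:13/112 -28:11/104 -24:13/85 -20:20/86 -16:59/105 -12:108/127 -8:132/140 -4:139/144 0:138/145 4:131/141 8:100/128 12:47/111 16:15/87 20:9/83 24:7/99 28:8/102 32:7/99 36:7/91 40:8/87 44:7/84 48:7/79 52:8/77 56:37/78 60:77/87
bubble mm -2.3608829997494105 peak 139.0
scene
s(mm):B/G -60:100/134 -56:59/137 -52:43/140 -48:45/142 -44:45/143 -40:41/142 -36:40/142 -32:40/140 -28:41/126 -24:32/97 -20:49/116 -16:109/151 -12:153/169 -8:166/174 -4:165/173 0:164/172 4:157/168 8:128/155 12:73/132 16:33/97 20:25/107 24:29/128 28:33/136 32:33/130 36:30/123 40:28/116 44:27/106 48:25/88 52:29/75 56:52/71 60:65/67
bubble mm -3.3645209017728996 peak 166.4
scene -35:142 -34:142 -33:141 -32:141 -31:139 -30:137 -29:133 -28:126 -27:118 -26:109 -25:102 -24:98 -23:98 -22:103 -21:109 -20:116 -19:125 -18:133 -17:142 -16:150 -15:156 -14:161 7:159 8:154 9:149 10:144 11:138 12:131 13:121 14:111 15:102 16:97 17:95 18:96 19:101 20:106 21:112 22:119 23:124 24:128 25:131 26:134 27:135 28:135
top -35:113 -34:113 -33:113 -32:112 -31:111 -30:110 -29:108 -28:104 -27:100 -26:96 -25:91 -24:87 -23:82 -22:81 -21:84 -20:86 -19:90 -18:95 -17:100 -16:106 -15:111 -14:116 7:132 8:128 9:124 10:120 11:115 12:111 13:105 14:98 15:92 16:88 17:83 18:79 19:79 20:83 21:87 22:92 23:95 24:99 25:102 26:103 27:103 28:103
[np.float64(14.069430823422183)]
```

The bubble is within 1 mm of centre in both cameras, with a 14 N press and the knob gripped. Handing in.

```bash
python3 -c "
from rig import job
print(job.sign_off())"
```

```text
the job is handed in; nothing more can be done
None
```

The level lies along the shelf and is let go; the arm is still gripping the knob and pressing it down at about 14 N, with the bubble within 1 mm of centre, and the job was handed in at about 21 s (limit 61 s), result not shown.

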